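# Seat the key caps with the roller and park it on the mark

## Robot

A 7-joint arm with a two-finger parallel gripper is mounted at the origin on the work surface. World frame = base frame: x ahead of the robot, y to its left, z up, the work surface at z = 0. Lengths are in m, angles in rad, forces in N, time in s.
With the tool pointing down it reaches from about 0.35 to 0.9 m from the base axis. Payload 19.9 kg.
Tool frame: the origin (TCP) lies at the very end of the fingers, on their centre line; the grasp point (between the pads) lies manip.pinch_z behind it (manip.pinch_z is the distance from the TCP to the grasp point, in m); z points along the fingers, y is the line along which they close (so a half turn about z gives the same grasp; the last joint's range is limited). The gripper opens to 85 mm and grips with 20 to 120 N. Pads are 22 mm wide; open, the fingers measure 114 mm over their backs; the gripper's body (76 mm by 85 mm) begins 54 mm behind the grasp point. The pads swing forward as they close: fully open they stand 13 mm farther back than shut.
Start: joints at [1.192, 0.417, -0.01, 1.614, 0.005, 1.111, -0.053], TCP at [0.207, -0.59, 0.231] pointing down, gripper open.
Joint ranges: [-2.81, 2.81], [-0.39, 2.02], [-1.27, 1.25], [0.06, 2.57], [-1.19, 4.33], [0.19, 2], [-2.82, 2.82]. Speed limits (rad/s): [1.89, 1.89, 2.39, 2.39, 3.01, 3.01, 3.01].

## Interface

Orientations are given as a unit quaternion [x, y, z, w].
In Python, from station import manip, effector, get_image, calibration, ticket, look_for, silhouettes, tip_of gives the robot as it stands. Calls block until the motion is done:
- manip.move_pose(position, orientation): joint-space move of the TCP to a pose.
- manip.servo_line(position, v=0.15, rotation=None): straight line of the TCP; rotation=None keeps the orientation; v is the mean speed in m/s.
- manip.move_joints(angles): joint-space move.
- effector.release() and effector.grasp(): open the fingers fully, or close them until they stop; the grip force is fixed at half the most.
- manip.sleep(seconds).
- manip.inverse_kinematics(position, orientation): joint angles nearest the present ones, or None.
- get_image(name): name is "scene" or "top"; returns (picture, depth): 400x640x3 uint8, red, green, blue; 400x640 float32, m along the optical axis (not along the pixel's ray), 0 where there is no reading.
- calibration(name): a dict with "vertical_fov" (degrees; the focal length in pixels is half the picture's height over the tangent of half this angle, whatever the lens; pixels are square), "cx", "cy" (the principal point, pixels), "distortion" ([k1, k2, p1, p2, k3] as OpenCV has them; the pictures are not rectified), "xyz" and "rotation" of the camera in the world. Camera axes: x right, y down, z forward; pixel columns grow to the right and rows downward; lengths in m; the calibration is good to about 2 mm. A picture is of the moment at which its call begins. calibration takes no time and is no camera call.
A pose or a line that the arm cannot do raises manip.MotionError and nothing moves.
- ticket.finish_job(): hands the job in; it is judged then, once.
Trained networks look in the newest picture that a camera, given by its name, has taken for a name from the list of things; names that differ only in an ending like _2 or _b are one class to them, and where a whole thing is asked for, a point or a joint stands for the part that bears it (a point fixed in the world has none). Each returns a list of dicts, best first, with "score" (0 to 1); they miss things now and then, are a little off and sometimes report something else, mostly with a low value. They report only what shows in the picture. A call takes as long as a camera call. They do not tell look-alikes from the thing itself.
- look_for(camera, label): "rect" ([left, top, right, bottom] in pixels, round what is visible of it).
- silhouettes(camera, label): "pixels" (400x640 bool, what is visible of it) and "rect" ([left, top, right, bottom] in pixels, round what is visible of it).
- tip_of(camera, label): "uv" ([column, row] in pixels: a listed point, or the origin of a listed thing).
Readings, each from a call of its own:
- manip.current_time_s(): time.
- manip.current_joint_positions(): joint angles.
- manip.current_joint_vel(): joint speeds.
- manip.current_joint_efforts(): joint torques, N m.
- manip.current_tcp_pos(): TCP position.
- manip.current_tool_rot(): TCP orientation.
- manip.current_force(): force on the tool from outside, world axes, zero at the start.
- manip.current_torque(): the same for the moment, N m.
- manip.current_finger_gap(): finger opening in m.
- manip.current_gripper_force(): force on a finger pad.
Only numpy, scipy, OpenCV 4.12 (cv2) and the standard library are available. Lean on these libraries where they do the work, as an engineer would, in place of code of your own. Each camera call takes 0.05 s, during which the arm holds its last target. There are 200 camera calls.

## Task

Six key caps stand proud in the seating bed: without grasping or lifting the rubber roller, lean on it from above and roll it along its rails over both rows so that every cap is pressed fully home, then stop it in the parking notches, its axle in line with the two pointed posts, and leave it resting there. Lean firmly but never with more than about 3 kg, touch nothing but the roller, and leave the carousel, power button, chassis plate and chip carrier undisturbed.

Things in the scene. Friction and masses are not known exactly. Their poses are not given: they have to be found in the camera images.
- roller: Black rubber-covered roller, 90 mm diameter, 160 mm long, about 0.5 kg (0.4 to 0.65), with 12 mm thick steel axle stubs standing 8 mm out of each end. Origin at its middle, on its axis; its y axis runs along its length (x and z turn as it rolls). Loose and free-running; it starts across the rails, sunk 1.6 mm in the start notches. Too thick to grasp.
- bed: Fixed key-cap seating bed, 250 x 180 mm: dark base plate, tilting steel deck, two aluminium rails (25 mm wide, tops nominally 44 mm above the table, centred 62.5 mm either side of the middle line), each with three 24 mm wide gaps (notches). Origin at the middle of its underside; x runs along the rails, the way the roller must travel; y across. Six caps stand between the rails.
- lean_line (a point): Middle between the start notches, 60 mm before the bed's origin, at rail-top height (44 mm). The deck with rails and caps is stuck at a lean about this line, up to 4.3 degrees up or down along x; the lean is NOT reported: at the parking notches the rails may be 9 mm higher or lower than said. Let go outside a notch the roller may roll away; in any notch it stays. Halfway notches: x = 0.
- mark (a point): Mark: middle between the two parking notches, 60 mm past the bed's origin along its x, at nominal rail-top height; axes as the bed's. Two fixed pointed steel posts, 72 mm tall, tips 184 mm apart facing each other, stand either side of the bed on this line. The roller sinks 1.6 mm into the notches; with the lean its axis rests up to 3.5 mm before or past this line.
- cap_00 (a joint): First-row key cap, at bed x = -21, y = -27 mm, 16 x 20 mm: 0 = standing 4 mm above the rail tops, 0.004 m = fully home, level with them. Stiff: about 6 N moves it, and it does not spring back. The load on a row (roller's weight and push together) must exceed 18 N.
- cap_01 (a joint): First-row key cap at y = 0, as cap_00.
- cap_02 (a joint): First-row key cap at y = +27 mm, as cap_00.
- cap_10 (a joint): Second-row key cap at bed x = +21, y = -27 mm, as cap_00.
- cap_11 (a joint): Second-row key cap at y = 0, as cap_00.
- cap_12 (a joint): Second-row key cap at y = +27 mm, as cap_00.
- carrier: Bystander: white ceramic chip carrier, 50 x 18 x 8 mm, loose on the table beyond the far end of the bed. Origin at the centre of its underside. Leave it alone.
- chassis: Bystander: flat steel chassis plate with cut-outs, 110 x 150 mm, loose on the table to the left. Origin at the centre of its underside. Leave it alone.
- carousel (a joint): Bystander: turning angle (rad) of the parts carousel, an aluminium disc 160 mm across on a stand with a crank on top (top at 110 mm), to the right. Leave it where it stands.
- power (a joint): Bystander: red push button 28 mm across on a black housing on the table, near right; travel 6 mm. Leave it unpressed.
Things that resemble listed ones, but are neither listed nor needed, are in the scene too. Of the things like the roller, leave any that is orange or turquoise; of the rest the smaller one is meant.

How it is judged:
On the way:
1. all six key caps are pressed home (within 1.5 mm) (value of joint each of cap_00, cap_01, cap_02, cap_10, cap_11, cap_12 above 0.0025 m), for 0.1 s.
At the end, for the whole second after the job is handed in: All six caps are within 1.5 mm of fully home; the roller lies at rest in the parking notches, its middle within 9 mm of the line between the posts and its axis within 0.1 rad of it, released (all of step 1 and angle between the y axis of roller and the y axis of mark, either way round below 0.1 rad and linear speed of roller below 0.01 m/s and x of roller in the frame of mark between -0.009 and 0.009 m and z of roller in the frame of mark between 0.031 and 0.056 m); the robot touches nothing.
It fails at once if the gripper leans on the roller with more than 30 N (contact force between any of the arm, the fingers and roller above 30 N).
It fails at once if the roller is lifted off the rails (height (world z) of roller above 0.112 m).
It fails at once if the gripper touches the caps, the bed or the posts (contact force between any of the fingers, the arm and bed above 0.5 N).
It fails at once if the chip carrier or the chassis plate is moved (distance of any of carrier, chassis from where it was at the start of the episode above 0.01 m).
It fails at once if the carousel is turned or the power button pressed (value of joint carousel above 1 rad or value of joint carousel below -1 rad or value of joint power above 0.003 m).
It also fails if it takes over 67 s, if anything falls off the work surface, if the arm or the gripper's body presses on something with over 40 N, if the wrist force passes 120 N, or if a joint passes its speed limit or range.

## Working session

There is one attempt and no reset: what is moved stays moved. The work goes in short steps, each a Python script; the robot and the scene stay as the last script left them, time stands still between calls to the robot, and variables do not carry over. Pictures are saved under pics/ and viewed, at most 10 in all, crops included, and the job is handed in when it is done.

```bash
mkdir -p pics; ls; python3 - <<'E'
from station import *
import cv2
for n in("scene","top"):
    p,d=get_image(n); cv2.imwrite(f"pics/{n}.png",p[:,:,::-1]); import numpy as np; np.savez(f"{n}.npz",p=p,d=d)
    print(n,calibration(n))
    for l in("roller","bed","mark","carousel","carrier"):
        print(l,[(round(r["score"],2),[int(v) for v in r["rect"]]) for r in look_for(n,l)] )
    for l in("mark","lean_line","roller","bed"): print(l,[(round(r["score"],2),r["uv"]) for r in tip_of(n,l)])
print(manip.current_time_s(),manip.pinch_z,manip.current_tool_rot(),manip.current_force())
E
```

```text
pics
scene {'vertical_fov': 52.052567091616226, 'cx': 316.91153425255567, 'cy': 194.2558163013565, 'distortion': array([-0.04046572,  0.        ,  0.        ,  0.        ,  0.        ]), 'xyz': array([ 1.00601563, -0.42895798,  0.94041367]), 'rotation': array([ 0.85121973,  0.40183075, -0.14913209, -0.30284755])}
roller [(0.89, [317, 166, 367, 231]), (0.87, [323, 67, 370, 144]), (0.85, [284, 275, 396, 365]), (0.83, [243, 205, 290, 270])]
bed [(0.76, [306, 163, 415, 245]), (0.63, [360, 189, 367, 197])]
mark [(0.83, [309, 164, 414, 249])]
carousel []
carrier [(0.63, [406, 182, 424, 193])]
mark [(0.59, [378.1, 197.7])]
lean_line [(0.9, [341.8, 208.8])]
roller [(0.91, [339.0, 197.8]), (0.84, [338.5, 318.7]), (0.78, [266.4, 235.9]), (0.65, [344.9, 101.4])]
bed [(0.66, [360.7, 207.3])]
top {'vertical_fov': 54.22032933649943, 'cx': 313.19480454635794, 'cy': 197.3804229734339, 'distortion': array([-0.01276605,  0.        ,  0.        ,  0.        ,  0.        ]), 'xyz': array([0.23031431, 0.01420753, 1.38058213]), 'rotation': array([ 0.70473061, -0.70341442,  0.06909927, -0.06154844])}
roller [(0.93, [342, 178, 381, 230]), (0.68, [327, 101, 399, 152]), (0.67, [170, 244, 242, 325]), (0.64, [279, 162, 322, 215])]
bed [(0.85, [245, 146, 324, 225])]
mark [(0.68, [242, 151, 326, 224])]
carousel [(0.66, [421, 156, 467, 202])]
carrier [(0.52, [228, 167, 239, 183])]
mark [(0.63, [266.7, 180.8])]
lean_line [(0.84, [299.5, 189.6])]
roller [(0.9, [298.6, 189.5]), (0.88, [208.0, 282.6]), (0.72, [362.0, 127.1]), (0.66, [360.2, 203.5])]
bed [(0.96, [282.5, 186.9])]
1.0 0.0187 [ 9.85856000e-01  1.67594588e-01 -2.07637164e-05 -4.26562775e-05] [-1.36864875  0.07502787 -0.01499423]
```

View pics/scene.png

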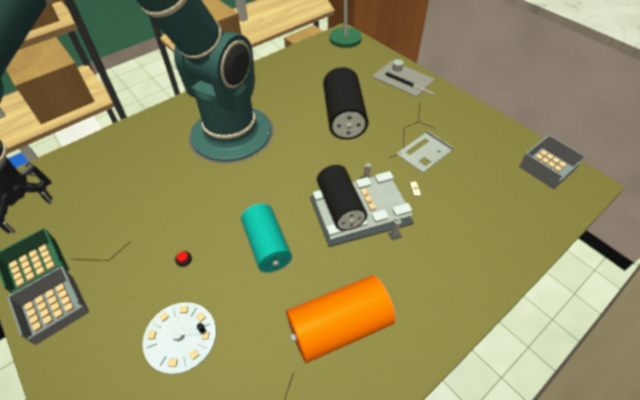

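View pics/top.png

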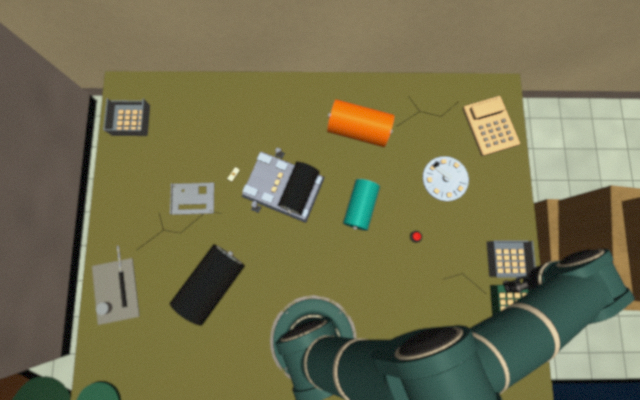

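The small black roller sits on the bed at scene (340,197), top (299,188). Travel is toward the carrier, which is image-left in top. The posts are at top (280,153) and (256,206). Next I measure its pose and the lean from the depth images.

```bash
cat > h.py <<'E'
import numpy as np, cv2
from station import *
from scipy.spatial.transform import Rotation as R
def cam(n):
    c=calibration(n); f=200/np.tan(np.radians(c["vertical_fov"])/2)
    return np.array([[f,0,c["cx"]],[0,f,c["cy"]],[0,0,1]]),np.array(c["distortion"]),np.array(c["xyz"]),R.from_quat(c["rotation"])
def rays(n,uv):
    K,D,t,r=cam(n); p=cv2.undistortPoints(np.array(uv,float).reshape(-1,1,2),K,D)[:,0]
    return t,r.apply(np.c_[p,np.ones(len(p))])
def at_z(n,uv,z):
    t,d=rays(n,uv); return t+d*((z-t[2])/d[:,2])[:,None]
def cloud(n,d):
    v,u=np.nonzero(d>0); t,r=rays(n,np.c_[u,v]); return t+r*d[v,u][:,None],u,v
E
cat > m.py <<'E'
from h import *
from scipy.optimize import least_squares
for n,ll,mk,bd in(("scene",(341.8,208.8),(378.1,197.7),(360.7,207.3)),("top",(299.5,189.6),(266.7,180.8),(282.5,186.9))):
    a=at_z(n,[ll,mk],.044); b=at_z(n,[bd],0); e=a[1]-a[0]
    print(n,"ll",a[0].round(4),"mk",a[1].round(4),"bed",b[0].round(4),"len",np.linalg.norm(e).round(4),"yaw",np.arctan2(e[1],e[0]).round(3))
    d=np.load(n+".npz")["d"]; im=np.load(n+".npz")["p"]
    P,u,v=cloud(n,d); c=a[0]; dark=im[v,u].max(1)<70
    s=(np.linalg.norm(P[:,:2]-c[:2],axis=1)<.1)&(P[:,2]>.075)&(P[:,2]<.15)
    Q=P[s]; print("roller pts",len(Q),"zmax",np.percentile(Q[:,2],[50,98]).round(4))
    def res(p):
        w=np.array([np.cos(p[3]),np.sin(p[3])]); nrm=np.array([-w[1],w[0]])
        return np.hypot((Q[:,:2]-p[:2])@w,Q[:,2]-p[2])-.045
    s0=least_squares(res,[c[0],c[1],.087,np.arctan2(e[1],e[0])],loss="soft_l1",f_scale=.002).x
    ax=np.array([-np.sin(s0[3]),np.cos(s0[3])]); al=(Q[:,:2]-s0[:2])@ax
    mid=s0[:2]+ax*np.mean(np.percentile(al,[1,99]))
    print("cyl mid",mid.round(4),"z",s0[2].round(4),"yaw",s0[3].round(3),"span",np.ptp(np.percentile(al,[1,99])).round(3),"rms",np.sqrt(np.median(res(s0)**2)).round(4))
    # deck lean: points on rail tops by bed x
    w=np.array([np.cos(s0[3]),np.sin(s0[3])]); bx=(P[:,:2]-mid)@w-.06; by=(P[:,:2]-mid)@ax
    for lo in np.arange(-.13,.13,.02):
        o=[]
        for k in(-1,1):
            q=(abs(by-k*.0625)<.008)&(bx>lo)&(bx<lo+.02); o+=[np.median(P[q,2]).round(4) if q.sum()>2 else None]
        print(round(lo+.01,3),o)
E
python3 m.py
```

```text
scene ll [0.5126 0.0504 0.044 ] mk [0.5484 0.1549 0.044 ] bed [ 0.5193  0.1196 -0.    ] len 0.1105 yaw 1.241
roller pts 1982 zmax [0.1229 0.1332]
cyl mid [0.5061 0.0496] z 0.0865 yaw 1.188 span 0.161 rms 0.001
-0.12 [np.float64(0.0102), np.float64(0.0104)]
-0.1 [np.float64(0.091), np.float64(0.0967)]
-0.08 [np.float64(0.1258), np.float64(0.1266)]
-0.06 [np.float64(0.1314), np.float64(0.1312)]
-0.04 [np.float64(0.1269), np.float64(0.1273)]
-0.02 [np.float64(0.0474), np.float64(0.1149)]
0.0 [np.float64(0.0338), np.float64(0.0351)]
0.02 [np.float64(0.0449), np.float64(0.0459)]
0.04 [np.float64(0.0474), np.float64(0.0474)]
0.06 [np.float64(0.0359), np.float64(0.0377)]
0.08 [np.float64(0.0492), np.float64(0.0487)]
0.1 [np.float64(0.0501), np.float64(0.0496)]
0.12 [np.float64(0.0496), np.float64(0.0508)]
top ll [0.508  0.0478 0.044 ] mk [0.5392 0.163  0.044 ] bed [0.5269 0.1104 0.    ] len 0.1193 yaw 1.307
roller pts 1317 zmax [0.1247 0.1348]
cyl mid [0.5024 0.0508] z 0.0862 yaw 1.187 span 0.159 rms 0.0014
-0.12 [np.float64(0.0091), np.float64(0.0098)]
-0.1 [np.float64(0.1059), np.float64(0.1079)]
-0.08 [np.float64(0.1264), np.float64(0.1262)]
-0.06 [np.float64(0.1323), np.float64(0.1309)]
-0.04 [np.float64(0.1273), np.float64(0.1274)]
-0.02 [np.float64(0.1143), np.float64(0.1101)]
0.0 [np.float64(0.0346), np.float64(0.0341)]
0.02 [np.float64(0.0463), np.float64(0.0464)]
0.04 [np.float64(0.0468), np.float64(0.0461)]
0.06 [np.float64(0.0367), np.float64(0.0359)]
0.08 [np.float64(0.0479), np.float64(0.0471)]
0.1 [np.float64(0.0498), np.float64(0.0486)]
0.12 [np.float64(0.0517), np.float64(0.0519)]
```

Lean is about +2.6° (rails rise toward parking), with the roller middle at about (0.504, 0.050) and the bed yaw 1.187. Next I go above the roller with the fingers shut, then check step timing and the force bias.

```bash
cat >> h.py <<'E'
YAW=1.187; W=np.array([np.cos(YAW),np.sin(YAW)]); C0=np.array([.504,.050]); RZ=.0863; RR=.045
def quat(sgn=1):
    y=np.array([W[0],W[1],0])*sgn; z=np.array([0,0,-1.]); return R.from_matrix(np.c_[np.cross(y,z),y,z]).as_quat()
def pt(x,z): return [*(C0+W*x),z]   # x along travel from roller start axis
E
python3 - <<'E'
from h import *
effector.grasp()
best=[]
for s in(1,-1):
    q=manip.inverse_kinematics(pt(-.036,.2),quat(s)); q2=manip.inverse_kinematics(pt(.16,.16),quat(s)); print(s,None if q is None else np.round(q,2),None if q2 is None else np.round(q2,2))
    if q is not None and q2 is not None: best.append((max(abs(np.array(q[-1:]))),s))
s=min(best)[1]; print("sgn",s)
manip.move_pose(pt(-.036,.2),quat(s))
print(manip.current_time_s(),manip.current_tcp_pos(),manip.current_force())
manip.servo_line(pt(-.036,.15),v=.1)
t=manip.current_time_s()
for i in range(4):
    manip.servo_line(pt(-.036,.15-.0005*(i+1)),v=.02); t2=manip.current_time_s(); print(round(t2-t,3),manip.current_force().round(2),np.round(manip.current_tcp_pos(),4)-np.round(pt(-.036,.15-.0005*(i+1)),4)); t=t2
manip.servo_line(pt(-.036,.1455),v=.02);print(manip.current_time_s()-t,manip.current_finger_gap())
E
```

```text
1 [ 0.63  0.31 -0.84  1.95  0.28  1.    0.84] [ 0.37  0.7  -1.09  1.72  0.68  1.14  0.27]
-1 [ 0.38  0.25 -0.55  1.96  0.16  0.97 -2.2 ] [ 0.12  0.53 -0.67  1.73  0.38  1.01 -2.65]
sgn 1
4.15 [0.49069386 0.01575624 0.19994228] [ 0.70548102  0.06345147 -0.43187273]
0.25 [-0.97 -0.12 -0.77] [0.0003 0.     0.0004]
0.25 [ 0.67 -0.09  0.24] [0.     0.     0.0001]
0.25 [-0.63 -0.17  0.38] [0. 0. 0.]
0.25 [-0.37  0.27 -0.68] [0. 0. 0.]
0.27500000000000036 -0.00013189470291650736
```

```bash
python3 - <<'E'
from h import *
z=.130; manip.servo_line(pt(-.036,z),v=.04)
while z>.117:
    f=manip.current_force(); fl=[f[:2]@W,f[2]]
    print(round(z,4),np.round(fl,1),round(manip.current_tcp_pos()[2]-z,5))
    if f[2]>4: break
    z-=.0005; manip.servo_line(pt(-.036,z),v=.04)
print(manip.current_time_s())
E
```

```text
0.13 [-0.1  1.2] -0.00014
0.1295 [0.3 0.1] 0.00011
0.129 [ 0.4 -0.2] 1e-05
0.1285 [0.2 0.3] -3e-05
0.128 [-0.1 -0.5] -2e-05
0.1275 [0.5 0.2] -3e-05
0.127 [ 0.6 -0. ] -3e-05
0.1265 [0.7 0.1] -4e-05
0.126 [ 0.5 -0.1] -4e-05
0.1255 [0.2 0.3] -2e-05
0.125 [-1.3 -0.5] -4e-05
0.1245 [0.2 0.2] -3e-05
0.124 [-0.4 -0.1] -3e-05
0.1235 [-0.7 -0.5] -5e-05
0.123 [-0.6 -0.1] -2e-05
0.1225 [-0.   0.3] -3e-05
0.122 [-0.   0.4] -4e-05
0.1215 [-0.5 -0.4] -2e-05
0.121 [ 0.  -0.9] -3e-05
0.1205 [0. 2.] 3e-05
0.12 [-0.7  5. ] 0.0001
11.6083
```

```bash
cat > stroke.py <<'E'
from h import *
import sys
HALF=.007; SL=.043
def notch(s,L=.06):
    d=max(0,.012-s,.012-(L-s)); return np.sqrt(RR**2-d*d)-RR
def model(s,th0):
    "TCP x,z relative to the roller's starting axis"
    sA=RR*th0; sB=sA+2*HALF
    if s<sA: th=th0-s/RR; x=s-RR*np.sin(th)-HALF; z=RR*np.cos(th)
    elif s<sB: x=2*s-sA-HALF; z=RR
    else: th=(s-sB)/RR; x=s+RR*np.sin(th)+HALF; z=RR*np.cos(th)
    return x,z+SL*s+notch(s)
def stroke(th0,x0,target,s_end=.058,ds=.0015):
    "x0: roller axis at start (along W from C0)"
    p=manip.current_tcp_pos(); off=p[2]-model(0,th0)[1]; s=0.; low=0
    while s<s_end:
        f=manip.current_force(); n=np.linalg.norm(f); T=target(s)
        off+=np.clip((f[2]-T)/10e3*.6,-.0005,.001)
        if n>25: off+=.0005
        low=low+1 if f[2]<1 else 0
        if low>3: print("lost contact"); break
        s+=ds if f[2]>4 or s>.045 else 0
        x,z=model(s,th0); manip.servo_line(pt(x0+x,z+off),v=.04)
        if n>0: print(f"{s*1e3:.1f} F {f[:2]@W:.1f} {f[2]:.1f} off {off*1e3:.2f}")
    f=manip.current_force(); print("end",f.round(1),manip.current_tcp_pos().round(4),manip.current_time_s())
E
python3 - <<'E'
from stroke import *
stroke(np.radians(40.1),0,lambda s:10 if s<.008 else 19)
E
```

```text
1.5 F -0.7 5.0 off 87.01
3.0 F -4.3 4.4 off 86.68
4.5 F -5.9 9.5 off 86.65
6.0 F -6.0 10.1 off 86.65
7.5 F -5.8 13.2 off 86.84
9.0 F -4.6 11.9 off 86.95
10.5 F -5.1 12.5 off 86.56
12.0 F -5.5 19.0 off 86.57
13.5 F -5.6 20.6 off 86.67
15.0 F -5.4 22.0 off 86.85
16.5 F -7.3 19.9 off 86.90
18.0 F -6.7 20.3 off 86.97
19.5 F -6.2 20.5 off 87.06
21.0 F -6.2 18.6 off 87.04
22.5 F -5.6 21.4 off 87.18
24.0 F -4.0 18.7 off 87.16
25.5 F -4.0 19.5 off 87.19
27.0 F -4.1 21.1 off 87.32
28.5 F -2.3 19.7 off 87.36
30.0 F -2.3 20.8 off 87.47
31.5 F -1.6 20.3 off 87.55
33.0 F -1.5 20.0 off 87.60
34.5 F -1.4 19.4 off 87.63
36.0 F -1.0 20.7 off 87.73
37.5 F 0.2 19.9 off 87.78
39.0 F -0.1 19.4 off 87.81
40.5 F -0.8 18.5 off 87.78
42.0 F -1.1 18.5 off 87.75
43.5 F -0.3 19.1 off 87.75
45.0 F -0.2 18.4 off 87.72
46.5 F 1.0 18.3 off 87.68
48.0 F 0.3 15.1 off 87.44
49.5 F 1.2 17.2 off 87.34
51.0 F 1.7 16.5 off 87.18
52.5 F 2.0 15.4 off 86.97
54.0 F 1.6 17.1 off 86.85
55.5 F -1.2 20.2 off 86.93
57.0 F -0.7 18.1 off 86.87
58.5 F -0.1 16.8 off 86.75
end [-4.1  1.1 20.4] [0.534  0.1239 0.1323] 21.3583
```

The stroke followed the model cleanly. Now I lift off and check where the roller and the first-row caps are.

```bash
cat > look.py <<'E'
from h import *
from scipy.optimize import least_squares
def look(tag,x):
    for n in("scene","top"):
        p,d=get_image(n); cv2.imwrite(f"pics/{n}_{tag}.png",cv2.resize(p[120:270,220:450,::-1],None,fx=3,fy=3))
        P,u,v=cloud(n,d); c=C0+W*x; Nn=np.array([-W[1],W[0]])
        L=(P[:,:2]-c); k=(abs(L@W)<.055)&(abs(L@Nn)<.085)&(P[:,2]>.095)&(P[:,2]<.14)&(p[v,u].max(1)<75); Q=P[k]
        def res(q):
            w=np.array([np.cos(q[2]),np.sin(q[2])]); return np.hypot((Q[:,:2]-c)@w-q[0],Q[:,2]-q[1])-.045
        o=least_squares(res,[0,.09,YAW],loss="soft_l1",f_scale=.002).x
        print(n,len(Q),"x",(o[0]+x).round(4),"z",o[1].round(4),"dyaw",(o[2]-YAW).round(3),"med",np.median(abs(res(o))).round(4))
E
python3 - <<'E'
from look import *
t=manip.current_tcp_pos(); manip.servo_line([t[0],t[1],t[2]+.01],v=.03); manip.servo_line([t[0],t[1],.18],v=.15)
manip.servo_line(pt(-.06,.18),v=.25); look("a",.06); print(manip.current_time_s())
E
```

```text
scene 1523 x 0.06 z 0.0895 dyaw 0.008 med 0.0009
top 990 x 0.0594 z 0.0891 dyaw 0.006 med 0.0014
23.0917
```

View pics/scene_a.png

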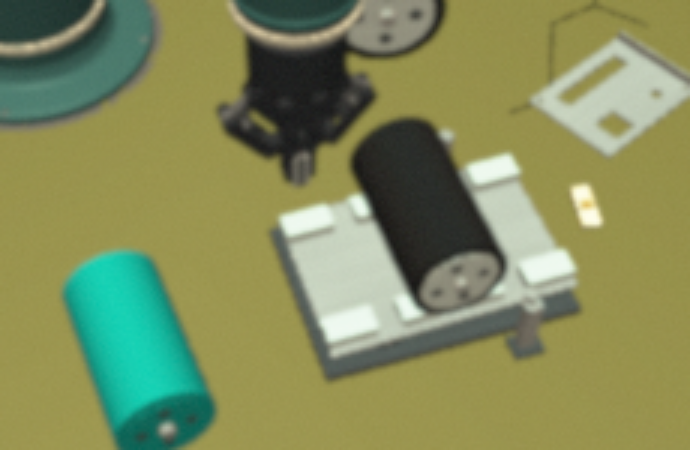

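The roller is seated in the halfway notch, with its axis at +60 mm as expected and the rows behind it flush. Now the second stroke.

```bash
python3 - <<'E'
from stroke import *
from look import look
X=.0598; z=.1255
manip.servo_line(pt(X-.036,.16),v=.2); manip.servo_line(pt(X-.036,z),v=.08); manip.sleep(.2)
while z>.119:
    f=manip.current_force()
    if f[2]>4: break
    z-=.0005; manip.servo_line(pt(X-.036,z),v=.04)
print("touch",z,f.round(1))
if z>.119:
    th=np.arccos(np.clip((z+.0003-.0893)/RR,0,1)); print(np.degrees(th))
    stroke(np.radians(40.1),X,lambda s:12 if s<.004 else 19.5)
    t=manip.current_tcp_pos(); manip.servo_line([t[0],t[1],t[2]+.01],v=.03); manip.servo_line([t[0],t[1],.19],v=.15)
    manip.servo_line(pt(-.06,.19),v=.3); look("b",.12); print(manip.current_time_s())
E
```

```text
touch 0.1225 [-1.6 -1.1  6.5]
41.888596915041035
1.5 F -1.6 6.5 off 89.58
3.0 F -5.2 5.4 off 89.19
4.5 F -7.3 11.0 off 89.12
6.0 F -7.2 13.2 off 88.75
7.5 F -9.2 17.8 off 88.64
9.0 F -9.2 21.2 off 88.74
10.5 F -7.8 22.7 off 88.94
12.0 F -7.6 22.0 off 89.09
13.5 F -6.6 22.6 off 89.27
15.0 F -5.6 20.9 off 89.35
16.5 F -4.5 20.8 off 89.43
18.0 F -4.3 21.3 off 89.53
19.5 F -4.1 20.3 off 89.58
21.0 F -3.7 21.1 off 89.68
22.5 F -2.9 20.2 off 89.72
24.0 F -3.4 20.5 off 89.78
25.5 F -3.0 18.8 off 89.74
27.0 F -1.7 21.1 off 89.84
28.5 F -2.0 20.2 off 89.88
30.0 F -2.0 20.7 off 89.95
31.5 F -2.1 20.6 off 90.02
33.0 F -1.8 20.7 off 90.09
34.5 F -2.3 21.0 off 90.18
36.0 F -0.9 21.1 off 90.28
37.5 F -0.3 19.8 off 90.29
39.0 F -1.2 20.1 off 90.33
40.5 F -0.2 19.0 off 90.30
42.0 F -0.5 19.7 off 90.31
43.5 F -0.7 18.9 off 90.27
45.0 F -0.2 20.1 off 90.30
46.5 F -0.1 18.2 off 90.23
48.0 F -0.1 17.3 off 90.09
49.5 F 0.9 15.3 off 89.84
51.0 F 0.7 17.1 off 89.69
52.5 F 3.7 16.3 off 89.50
54.0 F 2.2 16.9 off 89.35
55.5 F 3.6 16.3 off 89.15
57.0 F 5.2 15.4 off 88.91
58.5 F 3.4 17.0 off 88.76
end [-7.1  4.5 22.6] [0.556  0.1799 0.1347] 35.7083
scene 1511 x 0.1202 z 0.0921 dyaw 0.008 med 0.0009
top 1153 x 0.1197 z 0.0916 dyaw 0.007 med 0.0013
37.6167
```

View pics/scene_b.png

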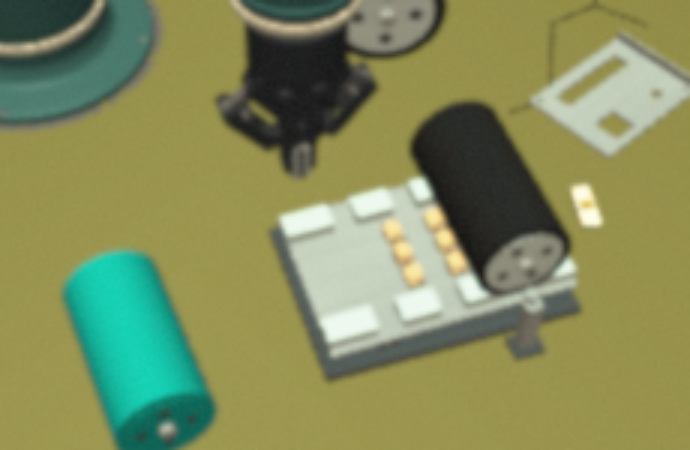

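The roller is parked at +120 mm, in line with the posts. A quick depth check of the caps against the rails comes before handing in.

```bash
python3 - <<'E'
from h import *
Nn=np.array([-W[1],W[0]])
for n in("scene","top"):
    P=[]
    for i in range(3): P.append(cloud(n,get_image(n)[1])[0])
    P=np.concatenate(P); L=P[:,:2]-C0; bx=L@W-.06; by=L@Nn
    r=(abs(abs(by)-.0625)<.009)&(P[:,2]>.03)&(P[:,2]<.06)&((abs(bx+.03)<.013)|((abs(bx-.027)<.01))|(abs(bx+.09)<.013))
    A=np.c_[bx[r],by[r],np.ones(r.sum())]; c=np.linalg.lstsq(A,P[r,2],rcond=None)[0]; print(n,r.sum(),c.round(4))
    for x in(-.021,.021):
        print([ (round(1e3*float(np.median(P[k,2]-np.c_[bx[k],by[k],np.ones(k.sum())]@c)),1),int(k.sum())) for y in(-.027,0,.027) for k in[(abs(bx-x)<.006)&(abs(by-y)<.008)] if k.sum()])
E
```

```text
scene 744 [0.0409 0.0003 0.0461]
[(-0.7, 93), (-1.2, 89), (-1.2, 85)]
[(50.5, 215), (45.4, 216), (49.1, 214)]
top 273 [ 0.0457 -0.0017  0.0458]
[(-0.7, 48), (-1.3, 52), (-0.4, 53)]
[(61.0, 96), (61.6, 95), (61.8, 96)]
```

The first row is level with the rails. The roller overhangs the second row, so I check its visible edge.

```bash
python3 - <<'E'
from h import *
Nn=np.array([-W[1],W[0]])
for n,c in(("scene",[.0409,.0003,.0461]),("top",[.0457,-.0017,.0458])):
    P=np.concatenate([cloud(n,get_image(n)[1])[0] for i in range(3)]); L=P[:,:2]-C0; bx=L@W-.06; by=L@Nn
    h=1e3*(P[:,2]-np.c_[bx,by,np.ones(len(P))]@c)
    for x in(-.021,-.027,.012,.015,.018):
        print(n,x,[(round(float(np.median(h[k])),1),int(k.sum())) for y in(-.027,0,.027) for k in[(abs(bx-x)<.002)&(abs(by-y)<.008)&(h<15)] if k.sum()])
print(manip.current_time_s())
E
```

```text
scene -0.021 [(-1.1, 24), (-0.6, 23), (-0.3, 23)]
scene -0.027 [(-6.5, 40), (-9.6, 36), (-9.8, 34)]
scene 0.012 [(-12.2, 22), (-11.6, 20), (-12.4, 22)]
scene 0.015 [(-8.7, 42), (-8.7, 36), (-8.0, 35)]
scene 0.018 [(-1.2, 34), (-1.5, 35), (-1.8, 25)]
top -0.021 [(-1.2, 15), (1.8, 13), (-1.0, 15)]
top -0.027 [(-9.0, 18), (-8.2, 19), (-8.1, 22)]
top 0.012 [(-13.3, 16), (-11.6, 16), (-11.1, 16)]
top 0.015 [(-9.0, 21), (-8.3, 20), (-7.2, 19)]
top 0.018 [(-0.3, 19), (-2.1, 16), (-0.4, 17)]
38.2167
```

Both rows are flush with the rails, within about 1 mm of depth noise, so I'm handing in.

```bash
python3 -c "
from station import *
print(ticket.finish_job())"
```

```text
the job is handed in; nothing more can be done
None
```

The job is handed in: depth images show all six caps level with the rails to about 2 mm at worst, measured just before hand-in, and the roller is at rest in the parking notches in line with the posts; the judge's result was not shown.

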